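# Index the rotary fixture to the next hole

## Task

The first station on the black workpiece is finished: press the red indexing plunger in with the fingertips and, keeping it pressed, turn the rotary table anticlockwise (seen from above, the way the yellow arrow points) to the very next notch of the index plate, 60 degrees on, without running well past it or turning backwards. Then let go so that the plunger springs fully out and locks the table there. Leave the workpiece sitting in its nest and do not move the loose things on the bench; nothing is to be gripped or lifted.

Things in the scene. Friction and masses are not known exactly. Their poses are not given: they have to be found in the camera images.
- fixture: Fixed indexing fixture: blue round pedestal (176 mm across, 46 mm tall) under a fixed steel index plate (228 mm across, 46 to 57 mm above the bench) with six rim notches, every 60 degrees. Origin: on the bench, on the vertical axis about which the rotary table turns; z up. Its place and yaw vary.
- index_table (a joint): Rotary table: aluminium disc (160 mm across, top 75 mm up) with a 48 mm wide dark steel arm reaching out to 148 mm from the axis, which carries the plunger. Angle in rad, anticlockwise from above positive; 0 (within 0.01) at the start, the next notch at 1.047. Unlocked, it turns easily (0.12 N m) and stays where it is left.
- plunger (a joint): Spring plunger in the arm's end; m, 0 fully out (locked in a notch), 0.016 down at its stop; straight down, 4 N at first, 10 N at the stop. Its key leaves the notch downwards: the table is free when it is pressed 10 mm or more (13 mm is a good depth). Let go between notches, it stays about 10 mm down under the plate and springs out at a notch when within about 3 mm.
- plunger_top (a point): Centre of the flat top (32 mm across) of the plunger's red mushroom head, 122 mm from the table's axis, 103 mm above the bench when out; moves with it. The head is 44 mm across at its foot, 10 mm tall, with sloping sides. A fingertip pressed on it carries the table round by friction (slipping a few mm) in an arc about the fixture's axis.
- next_notch (a point): Fixed point straight below where the plunger must end: 122 mm from the fixture's axis, at the next notch, 51.5 mm above the bench.
- nest (a point): Centre of the nest's floor, on the table's axis, 75 mm above the bench: four low steel strips (7 mm tall) on the disc that locate the workpiece.
- workpiece: Loose black block 82 x 62 x 24 mm with four steel pins (8 mm thick, 14 mm tall) on top, lying in the nest and turning with the table; its pins end 113 mm above the bench. Origin: centre of its underside. Must stay seated.
- pin_a: Bystander: loose turned steel pin standing on the bench beside the fixture, 16 mm across, 30 mm tall; origin under its foot.
- pin_b: Bystander: a second pin like pin_a.
- caliper: Bystander: steel caliper lying on the bench, 230 mm long, 10 mm thick; origin under the middle of its beam.
- hex_key: Bystander: dark steel hex key lying on the bench, 110 x 35 mm, 7 mm thick; origin under the middle of its long leg.
- file: Bystander: file with a wooden handle lying on the bench, 260 mm long, 26 mm thick; origin under its middle.
- tin: Bystander: red tin standing on the bench, 72 mm across, 150 mm tall; origin under its foot.
- tape: Bystander: yellow roll of tape lying flat, 100 mm across, 25 mm tall; origin under its centre.
There are look-alikes about, which are no part of the job. Leave any orange look-alike of the workpiece alone.

How it is judged:
By the outcome, as a careful person would: the job done as asked, in the order asked, and still so for the second after the job is handed in, with the robot touching nothing.
It also fails if it takes over 42 s, if anything falls off the work surface, if the arm or the gripper's body presses on something with over 40 N, if the wrist force passes 120 N, or if a joint passes its speed limit or range.

## Robot

A 6-joint arm with a two-finger parallel gripper is mounted at the origin on the work surface. World frame = base frame: x ahead of the robot, y to its left, z up, the work surface at z = 0. Lengths are in m, angles in rad, forces in N, time in s.
With the tool pointing down it reaches from about 0.35 to 0.775 m from the base axis. Payload 5.5 kg.
Tool frame: the origin (TCP) lies between the finger pads; the fingertips stand 11 mm ahead of it and the grasp point (between the pads) lies 8 mm behind it (tips_ahead is the distance from the TCP to the fingertips, in m); z points along the fingers, y is the line along which they close (so a half turn about z gives the same grasp; the last joint's range is limited). The gripper opens to 85 mm and grips with 20 to 120 N. Pads are 22 mm wide; open, the fingers measure 114 mm over their backs; the gripper's body (76 mm by 85 mm) begins 54 mm behind the grasp point. The pads swing forward as they close: fully open they stand 13 mm farther back than shut.
Start: joints at [1.009, 0.313, 0.046, 1.304, 0, 1.431], TCP at [0.235, 0.525, 0.242] pointing down, gripper open.
Joint ranges: [-2.76, 2.76], [-0.86, 1.69], [-1.03, 1.26], [-2.2, 2.34], [-1.47, 1.5], [-3.14, 3.14]. Speed limits (rad/s): [2.57, 2.57, 3.14, 3.14, 3.14, 3.14].

## Interface

Orientations are given as a unit quaternion [w, x, y, z].
In Python, from workcell import * gives the robot as it stands. The module is installed in compiled form; this text tells all that it offers.
- The arm moves only by the tool jog_arm, never from a script. Its argument "moves" is a list of rows, each an object with "fingers": the closure, from 0 (fully open) to 1 (shut); "slide": the shift along the tool's x, y, z in mm, a list of three; "angular": the turn, a rotation vector about the tool's x, y, z in degrees, a list of three. A call has 1 to 10 rows; each row is the pose to reach, as a shift and turn from the pose commanded when the call began, along the tool's axes at that moment; what a row does not reach only later rows make up. A row lasts 1/12 s, in which the tool goes at most 41.7 mm and 7.16 degrees, less where a joint would pass 70% of its speed; a pose out of reach is approached as far as the arm can. A call with a gripper value outside its range is refused whole. The fingers move at their own pace and stop on an object; "squeeze" is the grip in N (left out, the last holds). Time passes only in rows, so rows that repeat a pose let the fingers close. It gives the time, the measured TCP pose, the force, the opening and the grip force at its end, in the units of the state.
- get_state(): the state, without advancing time (a new reading comes with each control period).
- read_camera(name): name is "scene" or "top" or "wrist"; returns a dict with "color" (420x560x3 uint8, red, green, blue), "fovy" (degrees; the focal length in pixels is half the picture's height over the tangent of half this angle, whatever the lens; pixels are square), "cx", "cy" (the principal point, pixels), "world_from_camera" (4x4, takes a point from camera to world coordinates); the wrist camera has in their place "tool_from_camera" (4x4, takes a point from camera to tool coordinates, whose origin is the TCP and whose axes are the flange's). Camera axes: x right, y down, z forward; pixel columns grow to the right and rows downward; lengths in m; the calibration is good to about 2 mm. A picture is of the moment at which its call begins: read the wrist's pose just before it. There is no depth.
- hand_in(): hands the job in; it is judged then, once.
Trained networks look in a picture, given as the dict that the camera call returned (one of the last four; its "shot" number tells which), for a name from the list of things; names that differ only in an ending like _2 or _b are one class to them, and where a whole thing is asked for, a point or a joint stands for the part that bears it (a point fixed in the world has none). Each returns a list of dicts, best first, with "p" (0 to 1); they miss things now and then, are a little off and sometimes report something else, mostly with a low value. They report only what shows in the picture. A call takes as long as a camera call. They do not tell look-alikes from the thing itself.
- look_for(target, picture): "point" ([column, row] in pixels, amid what is visible of it).
- tip_of(target, picture): "point" ([column, row] in pixels: a listed point, or the origin of a listed thing).
The state is a dict: "clock": time; "joint_pos": joint angles; "qvel": joint speeds; "tau": joint torques, N m; "tcp_pos": TCP position; "orientation": TCP orientation; "wrist_force": force on the tool from outside, world axes, zero at the start; "ft_torque": the same for the moment, N m; "finger_gap": finger opening in m; "grip_force": force on a finger pad.
Only numpy, scipy, OpenCV 4.12 (cv2) and the standard library are available. Lean on these libraries where they do the work, as an engineer would, in place of code of your own. Each camera call takes 0.05 s, during which the arm holds its last target. There are 200 camera calls.

## Working session

There is one attempt and no reset: what is moved stays moved. The work goes in short steps, Python scripts to look and compute and a tool call to move; the robot and the scene stay as the last step left them, time stands still between calls to the robot, and variables do not carry over. Pictures are saved under pics/ and viewed, at most 10 in all, crops included, and the job is handed in when it is done.

Besides the shell and the picture viewer there is one more tool, called after ">>>" in YAML: its name, and indented under it one key for each argument. jog_arm: Moves the arm, as the interface text tells. Its arguments: {"type":"object","properties":{"moves":{"type":"array","items":{"type":"object","properties":{"fingers":{"type":"number"},"slide":{"type":"array","items":{"type":"number"}},"angular":{"type":"array","items":{"type":"number"}}}}},"squeeze":{"type":"number"}},"required":["moves"]}

```bash
mkdir -p pics; cat > h.py <<'E'
from workcell import *
import numpy as np, cv2
def f(p): return p["color"].shape[0]/2/np.tan(np.radians(p["fovy"])/2)
def ray(p,uv,T=None):
    T=np.array(p["world_from_camera"]) if T is None else T
    d=np.array([(uv[0]-p["cx"])/f(p),(uv[1]-p["cy"])/f(p),1]); return T[:3,3],T[:3,:3]@d
def atz(p,uv,z,T=None):
    o,d=ray(p,uv,T); return o+d*(z-o[2])/d[2]
def save(p,n): cv2.imwrite("pics/"+n+".png",cv2.cvtColor(p["color"],cv2.COLOR_RGB2BGR))
E
python3 - <<'E'
from h import *
np.set_printoptions(precision=4,suppress=True)
H={"plunger_top":.103,"nest":.075,"next_notch":.0515,"fixture":0,"workpiece":.075}
ims=[]
for c in("top","scene"):
    p=read_camera(c); ims.append(p["color"])
    for t,z in H.items():
        for r in tip_of(t,p)[:3]: print(c,t,np.round(r["point"]),round(r["p"],2),atz(p,r["point"],z))
    save(p,c)
print(get_state())
E
```

```text
top plunger_top [296. 250.] 0.66 [0.457  0.0382 0.103 ]
top nest [283. 206.] 0.63 [0.5758 0.0687 0.075 ]
top next_notch [323. 215.] 0.87 [ 0.5512 -0.0364  0.0515]
top fixture [284. 214.] 0.81 [0.5634 0.0702 0.    ]
top fixture [130. 220.] 0.69 [0.559 0.501 0.   ]
top workpiece [280. 205.] 0.96 [0.5769 0.0763 0.075 ]
top workpiece [365. 254.] 0.86 [ 0.4429 -0.1375  0.075 ]
scene plunger_top [280. 187.] 0.62 [0.4453 0.0233 0.103 ]
scene nest [298. 216.] 0.91 [0.5691 0.0804 0.075 ]
scene next_notch [262. 216.] 0.61 [ 0.5376 -0.0303  0.0515]
scene fixture [295. 237.] 0.69 [0.5765 0.0709 0.    ]
scene workpiece [234. 213.] 0.95 [ 0.5525 -0.1151  0.075 ]
scene workpiece [368. 231.] 0.9 [0.6495 0.2828 0.075 ]
scene workpiece [297. 214.] 0.56 [0.5625 0.0773 0.075 ]
{'clock': 0.6, 'joint_pos': array([1.0094, 0.3132, 0.0461, 1.3036, 0.    , 1.4312]), 'qvel': array([0.0002, 0.0006, 0.0008, 0.0013, 0.0013, 0.0009]), 'tau': array([ -0.0013, -48.0155,  29.8662,   0.0004,  -0.0002,  -0.    ]), 'tcp_pos': array([0.2354, 0.5246, 0.2423]), 'orientation': array([0.    , 0.2093, 0.9778, 0.0001]), 'wrist_force': array([0.0854, 0.7533, 0.9509]), 'ft_torque': array([ 0.0033, -0.0109, -0.0256]), 'grip_force': 0.0, 'finger_gap': 0.08559435901594865}
```

```bash
ls pics
```

```text
scene.png
top.png
```

View pics/top.png

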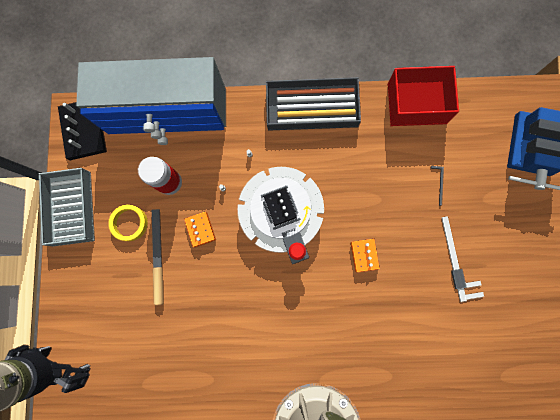

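View pics/scene.png

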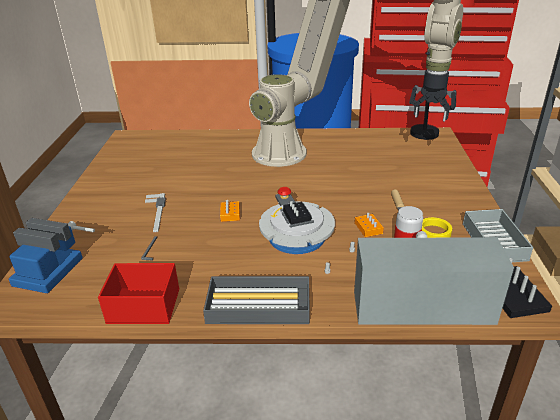

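The top picture shows the red plunger head at about (297,250) and the table centre at about (281,207). The black workpiece is in the nest and the yellow arrow is at (305,215). The orange look-alikes at (200,230) and (365,255) are to be left alone. The arm is at lower left, and the path to the plunger is clear at z of about 0.24. The scene picture agrees.

>>> jog_arm:
  moves:
    - {"slide": [-31,-27,1],"fingers": 1}
    - {"slide": [-62,-54,3],"fingers": 1}
    - {"slide": [-93,-81,4],"fingers": 1}
    - {"slide": [-124,-108,6],"fingers": 1}
    - {"slide": [-155,-135,8],"fingers": 1}
    - {"slide": [-186,-162,10],"fingers": 1}
    - {"slide": [-217,-189,12],"fingers": 1}
    - {"slide": [-248,-216,13],"fingers": 1}
    - {"slide": [-279,-243,14],"fingers": 1}
    - {"slide": [-310,-270,15],"fingers": 1}
  squeeze: 20

```text
schema error: expected keys fingers, slide, angular
```

>>> jog_arm:
  moves:
    - {"slide": [-31,-27,1],"fingers": 1,"angular": [0,0,0]}
    - {"slide": [-62,-54,3],"fingers": 1,"angular": [0,0,0]}
    - {"slide": [-93,-81,4],"fingers": 1,"angular": [0,0,0]}
    - {"slide": [-124,-108,6],"fingers": 1,"angular": [0,0,0]}
    - {"slide": [-155,-135,8],"fingers": 1,"angular": [0,0,0]}
    - {"slide": [-186,-162,10],"fingers": 1,"angular": [0,0,0]}
    - {"slide": [-217,-189,12],"fingers": 1,"angular": [0,0,0]}
    - {"slide": [-248,-216,13],"fingers": 1,"angular": [0,0,0]}
    - {"slide": [-279,-243,14],"fingers": 1,"angular": [0,0,0]}
    - {"slide": [-310,-270,15],"fingers": 1,"angular": [0,0,0]}
  squeeze: 20

```text
clock: 1.43
tcp_pos: [0.4082, 0.1495, 0.2276]
orientation: [0.001, 0.209, 0.978, 0.0]
wrist_force: [0.7, 0.4, -0.1]
finger_gap: 0.0
grip_force: 0.0
```

```bash
cat >> h.py <<'E'
from scipy.spatial.transform import Rotation as Ro
def wrist():
    s=get_state(); p=read_camera("wrist"); T=np.eye(4); q=s["orientation"]
    T[:3,:3]=Ro.from_quat([q[1],q[2],q[3],q[0]]).as_matrix(); T[:3,3]=s["tcp_pos"]
    return p,T@np.array(p["tool_from_camera"]),T
E
python3 - <<'E'
from h import *
np.set_printoptions(precision=4,suppress=True)
H={"plunger_top":.103,"nest":.075,"next_notch":.0515,"fixture":0,"workpiece":.075}
p,T,_=wrist()
for t,z in H.items():
    for r in tip_of(t,p)[:2]: print(t,np.round(r["point"]),round(r["p"],2),atz(p,r["point"],z,T))
save(p,"w1"); print(get_state()["tcp_pos"])
E
```

```text
plunger_top [186. 300.] 0.62 [0.4591 0.0356 0.103 ]
workpiece [ 79. 298.] 0.77 [ 0.4256 -0.0764  0.075 ]
workpiece [280. 357.] 0.73 [0.5741 0.0783 0.075 ]
[0.4073 0.152  0.2274]
```

View pics/w1.png

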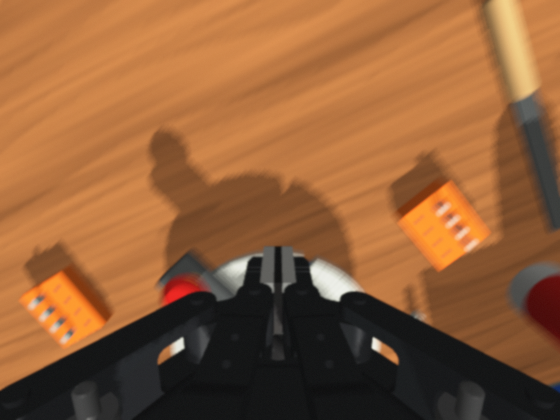

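The wrist picture shows the red head at about (186,300). The table is mostly hidden behind the shut fingers, and the orange look-alikes are on either side. I'll refine the axis from the plate rim and red head in the top view.

```bash
python3 - <<'E'
from h import *
np.set_printoptions(precision=4,suppress=True)
p=read_camera("top"); im=p["color"]; hsv=cv2.cvtColor(im,cv2.COLOR_RGB2HSV)
# overlay-free: fit ellipse to rim mask from the initial picture (arm not in the way)
im0=cv2.imread("pics/top.png"); hsv=cv2.cvtColor(im0,cv2.COLOR_BGR2HSV)
roi=np.zeros(hsv.shape[:2],np.uint8); cv2.circle(roi,(281,210),60,255,-1)
m=cv2.inRange(hsv,(0,0,110),(180,70,255))&roi
c=max(cv2.findContours(m,0,1)[0],key=cv2.contourArea)
w=np.array([atz(p,q[0],.057)[:2] for q in c])
from scipy.optimize import least_squares
r=least_squares(lambda a:np.hypot(*(w-a).T)-.114,[.57,.073],loss="soft_l1",f_scale=.002)
print("axis",r.x,np.median(abs(r.fun)),len(w))
m=cv2.inRange(hsv,(0,170,90),(6,255,255))|cv2.inRange(hsv,(174,170,90),(180,255,255)); m&=roi
n,_,st,ce=cv2.connectedComponentsWithStats(m); i=1+np.argmax(st[1:,4]); print("head",ce[i],st[i],atz(p,ce[i],.099))
for pt in tip_of("plunger_top",p)[:2]: print(pt, atz(p,pt["point"],.103))
E
```

```text
axis [0.5731 0.0774] 0.002345549818383391 355
head [296.8696 250.7739] [289 243  17  17 230] [0.456  0.0365 0.099 ]
{'point': [297.8, 250.1], 'p': 0.63} [0.4574 0.0342 0.103 ]
```

>>> jog_arm:
  moves:
    - {"slide": [-23,-21,10],"fingers": 1,"angular": [0,0,-6]}
    - {"slide": [-46,-42,25],"fingers": 1,"angular": [0,0,-12]}
    - {"slide": [-70,-64,50],"fingers": 1,"angular": [0,0,-18]}
    - {"slide": [-92,-85,75],"fingers": 1,"angular": [0,0,-24.2]}
    - {"slide": [-92.4,-85,88],"fingers": 1,"angular": [0,0,-24.2]}
    - {"slide": [-92.4,-85,88],"fingers": 1,"angular": [0,0,-24.2]}
    - {"slide": [-92.4,-85,88],"fingers": 1,"angular": [0,0,-24.2]}

```text
clock: 2.42
tcp_pos: [0.4562, 0.0373, 0.1388]
orientation: [-0.001, -0.001, 1.0, 0.0]
wrist_force: [0.0, -0.4, 0.0]
finger_gap: -0.0002
grip_force: 0.0
```

```bash
python3 - <<'E'
from h import *
s=get_state();print(s["tcp_pos"],s["orientation"],s["wrist_force"])
p,T,_=wrist(); save(p,"w2"); print([(r["point"],r["p"],atz(p,r["point"],.103,T)) for r in tip_of("plunger_top",p)[:2]])
q=read_camera("scene"); cv2.imwrite("pics/s2.png",cv2.resize(cv2.cvtColor(q["color"],4)[140:280,220:380],None,fx=4,fy=4))
E
```

```text
[0.45624306 0.03725305 0.1388283 ] [-1.20355353e-03 -9.09610765e-04  9.99998810e-01  3.21542900e-04] [ 0.02797142 -0.41943179  0.04533994]
[([274.5, 244.8], 0.6, array([0.45766992, 0.03554883, 0.103     ]))]
```

View pics/w2.png

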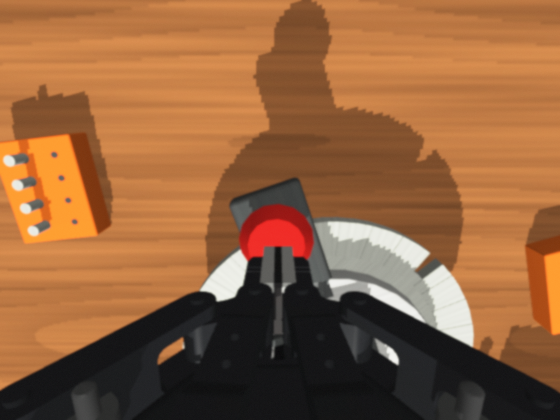

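View pics/s2.png

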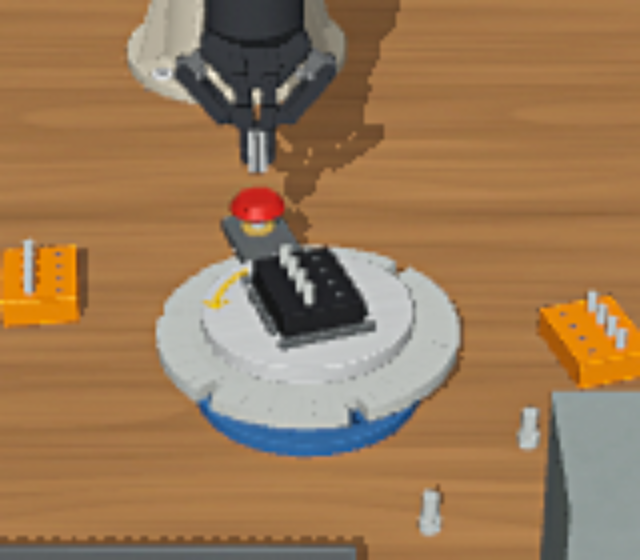

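The wrist picture shows the shut fingertips over the head at about (275,240), and the scene crop confirms they are centred above it. Now I'll feel for contact while descending.

>>> jog_arm:
  moves:
    - {"slide": [-1,-1,12],"fingers": 1,"angular": [0,0,0]}
    - {"slide": [-1,-1,20],"fingers": 1,"angular": [0,0,0]}
    - {"slide": [-1,-1,26],"fingers": 1,"angular": [0,0,0]}
    - {"slide": [-1,-1,29],"fingers": 1,"angular": [0,0,0]}
    - {"slide": [-1,-1,29],"fingers": 1,"angular": [0,0,0]}
    - {"slide": [-1,-1,29],"fingers": 1,"angular": [0,0,0]}

```text
clock: 3.07
tcp_pos: [0.4585, 0.0353, 0.1109]
orientation: [0.0, -0.001, 1.0, 0.0]
wrist_force: [-1.1, 0.8, 4.4]
finger_gap: 0.0002
grip_force: 2.2
```

```bash
python3 -c "
from h import *
print(get_state())"
```

```text
{'clock': 3.0667, 'joint_pos': array([-9.82595664e-02,  1.79224357e-01, -4.68662797e-01,  9.22073445e-01,
        4.40719364e-04, -9.92798079e-02]), 'qvel': array([-5.46699717e-03, -3.31585645e-03,  3.59268259e-03,  3.05755104e-03,
       -1.14378494e-03,  6.69577947e-05]), 'tau': array([-4.54494869e-01, -3.45630527e+01,  2.48008990e+01, -3.13004069e-01,
       -2.90212221e-01,  1.83947064e-02]), 'tcp_pos': array([0.45854033, 0.03531429, 0.11089373]), 'orientation': array([ 4.37557051e-04, -5.10212740e-04,  9.99999758e-01,  1.78080443e-04]), 'wrist_force': array([-1.11549117,  0.8496584 ,  4.38734144]), 'ft_torque': array([ 0.24074224,  0.1201607 , -0.00120768]), 'grip_force': 2.199649326503277, 'finger_gap': 0.0002111621349468005}
```

>>> jog_arm:
  moves:
    - {"slide": [0,0,4],"fingers": 1,"angular": [0,0,0]}
    - {"slide": [0,0,8],"fingers": 1,"angular": [0,0,0]}
    - {"slide": [0,0,11],"fingers": 1,"angular": [0,0,0]}
    - {"slide": [0,0,11],"fingers": 1,"angular": [0,0,0]}
    - {"slide": [0,0,11],"fingers": 1,"angular": [0,0,0]}

```text
clock: 3.48
tcp_pos: [0.4588, 0.0349, 0.1003]
orientation: [0.001, -0.0, 1.0, -0.0]
wrist_force: [-1.6, 0.3, 7.5]
finger_gap: -0.0002
grip_force: 4.2
```

```bash
cat > arc.py <<'E'
from h import *
import sys
# arc slides (mm, current tool axes) for turns 2.5..25 deg about the axis
A=np.array([.5725,.0755]); s=get_state(); q=s["orientation"]
R=Ro.from_quat([q[1],q[2],q[3],q[0]]).as_matrix(); v=s["tcp_pos"][:2]-A
print(s["tcp_pos"],s["wrist_force"],np.hypot(*v),np.degrees(np.arctan2(v[1],v[0]))%360)
step=float(sys.argv[1])
for k in range(1,11):
    w=Ro.from_euler("z",k*step,degrees=True).as_matrix()[:2,:2]@v-v
    print(k*step,np.round(R.T@[*w*1000,0],1))
E
python3 arc.py 2.5
```

```text
[0.45876673 0.03491878 0.10032329] [-1.57752442  0.33400877  7.48532622] 0.12075633024975456 199.6369304399931
2.5 [-1.9 -4.9  0. ]
5.0 [-4.  -9.8  0. ]
7.5 [ -6.3 -14.5   0. ]
10.0 [ -8.8 -19.1   0. ]
12.5 [-11.5 -23.7   0. ]
15.0 [-14.4 -28.1   0. ]
17.5 [-17.5 -32.3   0. ]
20.0 [-20.7 -36.5   0. ]
22.5 [-24.2 -40.4   0. ]
25.0 [-27.8 -44.3   0. ]
```

>>> jog_arm:
  moves:
    - {"slide": [0,0,1],"fingers": 1,"angular": [0,0,0]}
    - {"slide": [-1.9,-4.9,1],"fingers": 1,"angular": [0,0,-2.5]}
    - {"slide": [-4,-9.8,1],"fingers": 1,"angular": [0,0,-5]}
    - {"slide": [-6.3,-14.5,1],"fingers": 1,"angular": [0,0,-7.5]}
    - {"slide": [-8.8,-19.1,1],"fingers": 1,"angular": [0,0,-10]}
    - {"slide": [-11.5,-23.7,1],"fingers": 1,"angular": [0,0,-12.5]}
    - {"slide": [-14.4,-28.1,1],"fingers": 1,"angular": [0,0,-15]}
    - {"slide": [-17.5,-32.3,1],"fingers": 1,"angular": [0,0,-17.5]}
    - {"slide": [-20.7,-36.5,1],"fingers": 1,"angular": [0,0,-20]}

```text
clock: 4.23
tcp_pos: [0.4799, -0.0017, 0.0997]
orientation: [0.001, -0.175, 0.985, -0.0]
wrist_force: [-0.3, 1.9, 8.8]
finger_gap: 0.0001
grip_force: 4.3
```

```bash
python3 arc.py 2.5; python3 - <<'E'
from h import *
q=read_camera("scene"); a=cv2.resize(cv2.cvtColor(q["color"],4)[140:280,220:380],None,fx=3,fy=3)
p,T,_=wrist(); print([(r["point"],r["p"],atz(p,r["point"],.089,T)) for r in tip_of("plunger_top",p)[:2]])
cv2.imwrite("pics/s3.png",np.vstack([a[40:340],cv2.resize(cv2.cvtColor(p["color"],4)[160:320,160:400],(480,300))]))
E
```

```text
[ 0.47993594 -0.00174781  0.09967867] [-0.28566414  1.91731139  8.76906564] 0.12056255378265758 219.8461301658125
2.5 [-1.9 -4.9  0. ]
5.0 [-4.  -9.7  0. ]
7.5 [ -6.3 -14.5   0. ]
10.0 [ -8.8 -19.1   0. ]
12.5 [-11.5 -23.6   0. ]
15.0 [-14.4 -28.    0.1]
17.5 [-17.5 -32.3   0.1]
20.0 [-20.7 -36.4   0.1]
22.5 [-24.2 -40.3   0.1]
25.0 [-27.8 -44.2   0.1]
[]
```

View pics/s3.png

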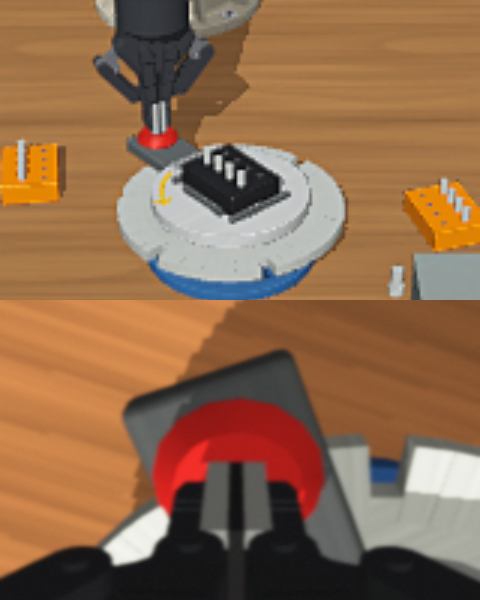

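The table is turning with the fingertips, which are still centred on the head (red head at about (240,460) in the lower picture). The vacated notch shows at its right. Continuing round the arc.

>>> jog_arm:
  moves:
    - {"slide": [-1.9,-4.9,0],"fingers": 1,"angular": [0,0,-2.5]}
    - {"slide": [-4,-9.7,0],"fingers": 1,"angular": [0,0,-5]}
    - {"slide": [-6.3,-14.5,0],"fingers": 1,"angular": [0,0,-7.5]}
    - {"slide": [-8.8,-19.1,0],"fingers": 1,"angular": [0,0,-10]}
    - {"slide": [-11.5,-23.6,0],"fingers": 1,"angular": [0,0,-12.5]}
    - {"slide": [-14.4,-28,0],"fingers": 1,"angular": [0,0,-15]}
    - {"slide": [-17.5,-32.3,0],"fingers": 1,"angular": [0,0,-17.5]}
    - {"slide": [-20.7,-36.4,0],"fingers": 1,"angular": [0,0,-20]}
    - {"slide": [-24.2,-40.3,0],"fingers": 1,"angular": [0,0,-22.5]}
    - {"slide": [-27.8,-44.2,0],"fingers": 1,"angular": [0,0,-25]}

```text
clock: 5.22
tcp_pos: [0.5216, -0.0335, 0.0999]
orientation: [0.001, -0.384, 0.923, -0.0]
wrist_force: [-0.5, 2.4, 8.1]
finger_gap: 0.0
grip_force: 4.3
```

```bash
python3 arc.py 1; python3 - <<'E'
from h import *
q=read_camera("scene"); a=cv2.resize(cv2.cvtColor(q["color"],4)[140:280,220:380],None,fx=3,fy=3)
t=read_camera("top"); b=cv2.resize(cv2.cvtColor(t["color"],4)[155:265,225:345],(480,440),interpolation=2)
p,T,_=wrist()
# notch and head azimuths as seen in wrist view, for the picture
A=np.array([.5725,.0755])
for c,n in((t,"top"),(q,"scene")): print(n,[(r["point"],round(r["p"],2),atz(c,r["point"],.0515)) for r in tip_of("next_notch",c)[:1]],[(r["point"],round(r["p"],2),atz(c,r["point"],.089)) for r in tip_of("plunger_top",c)[:1]])
w=cv2.resize(cv2.cvtColor(p["color"],4)[160:320,140:420],(560,320))
o=np.zeros((600,800,3),np.uint8); o[:280,:320]=cv2.resize(a,(320,280)); o[:280,330:635]=cv2.resize(b,(305,280)); o[280:,:560]=w
cv2.imwrite("pics/s4.png",o)
E
```

```text
[ 0.52163019 -0.03352495  0.09991584] [-0.52570553  2.36762835  8.09031515] 0.12030867322221125 244.98677328145865
1.0 [-0.7 -2.   0. ]
2.0 [-1.5 -3.9  0. ]
3.0 [-2.3 -5.9  0. ]
4.0 [-3.1 -7.8  0. ]
5.0 [-4.  -9.7  0. ]
6.0 [ -4.9 -11.6   0. ]
7.0 [ -5.8 -13.5   0. ]
8.0 [ -6.8 -15.4   0. ]
9.0 [ -7.8 -17.2   0.1]
10.0 [ -8.8 -19.    0.1]
top [] []
scene [([260.6, 220.6], 0.74, array([ 0.56123301, -0.03456206,  0.0515    ]))] [([258.5, 203.0], 0.53, array([ 0.51968713, -0.04209128,  0.089     ]))]
```

View pics/s4.png

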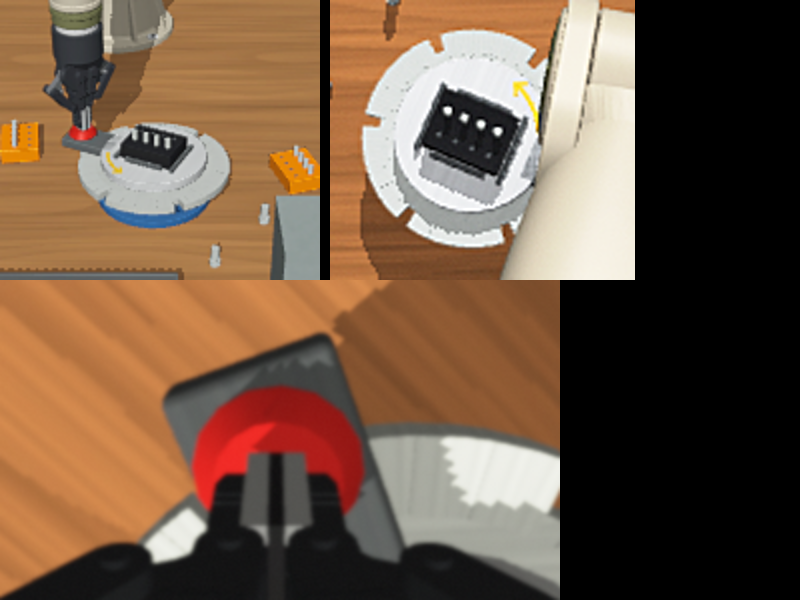

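The table has followed to about 45°. The head is still centred under the fingertips in the wrist crop (about (278,460)), so the slip is negligible. About 15° remain.

>>> jog_arm:
  moves:
    - {"slide": [-1.5,-3.9,0],"fingers": 1,"angular": [0,0,-2]}
    - {"slide": [-3.1,-7.8,0],"fingers": 1,"angular": [0,0,-4]}
    - {"slide": [-4.9,-11.6,0],"fingers": 1,"angular": [0,0,-6]}
    - {"slide": [-6.8,-15.4,0],"fingers": 1,"angular": [0,0,-8]}
    - {"slide": [-8.8,-19,0],"fingers": 1,"angular": [0,0,-10]}
    - {"slide": [-11,-22.7,0],"fingers": 1,"angular": [0,0,-12]}
    - {"slide": [-13,-26.1,0],"fingers": 1,"angular": [0,0,-14]}
    - {"slide": [-13.9,-27.3,0],"fingers": 1,"angular": [0,0,-14.5]}
    - {"slide": [-13.9,-27.3,0],"fingers": 1,"angular": [0,0,-14.5]}
    - {"slide": [-13.9,-27.3,0],"fingers": 1,"angular": [0,0,-14.5]}

```text
clock: 6.4
tcp_pos: [0.5512, -0.0428, 0.1001]
orientation: [0.002, -0.497, 0.868, -0.001]
wrist_force: [0.9, 1.0, 8.2]
finger_gap: 0.0001
grip_force: 4.2
```

```bash
python3 arc.py .5; python3 - <<'E'
from h import *
# table angle from the black block, and notch phase, in the top view
t=read_camera("top"); now=cv2.cvtColor(t["color"],4); old=cv2.imread("pics/top.png")
for n,im in(("old",old),("now",now)):
    m=cv2.inRange(cv2.cvtColor(im,cv2.COLOR_BGR2HSV),(0,0,0),(180,255,60)); r=np.zeros_like(m); cv2.circle(r,(281,206),24,255,-1)
    c=max(cv2.findContours(m&r,0,1)[0],key=cv2.contourArea); print(n,cv2.minAreaRect(c),cv2.contourArea(c))
p,T,_=wrist()
o=np.zeros((600,800,3),np.uint8); o[:280,:305]=cv2.resize(now[155:265,225:345],(305,280))
w=cv2.cvtColor(p["color"],4); o[280:,:560]=cv2.resize(w[160:320,140:420],(560,320)); cv2.imwrite("pics/s5.png",o)
h=cv2.cvtColor(p["color"],cv2.COLOR_RGB2HSV); m=cv2.inRange(h,(0,170,60),(6,255,255))|cv2.inRange(h,(174,170,60),(180,255,255)); ys,xs=np.where(m[200:300,180:380]);print("head cols",np.percentile(xs+180,[.5,99.5]))
E
```

```text
[ 0.55118738 -0.04282627  0.1001226 ] [0.88509394 1.02437209 8.17301998] 0.12023034017539175 259.7895122810105
0.5 [-0.4 -1.   0. ]
1.0 [-0.7 -2.   0. ]
1.5 [-1.1 -2.9  0. ]
2.0 [-1.5 -3.9  0. ]
2.5 [-1.9 -4.9  0. ]
3.0 [-2.3 -5.8  0. ]
3.5 [-2.7 -6.8  0. ]
4.0 [-3.2 -7.8  0. ]
4.5 [-3.6 -8.7  0. ]
5.0 [-4.1 -9.7  0. ]
old ((279.39727783203125, 207.7260284423828), (35.346431732177734, 26.919464111328125), 69.44395446777344) 727.0
now ((279.4393310546875, 207.64450073242188), (32.54023742675781, 27.902496337890625), 8.746162414550781) 778.5
head cols [237. 320.]
```

View pics/s5.png

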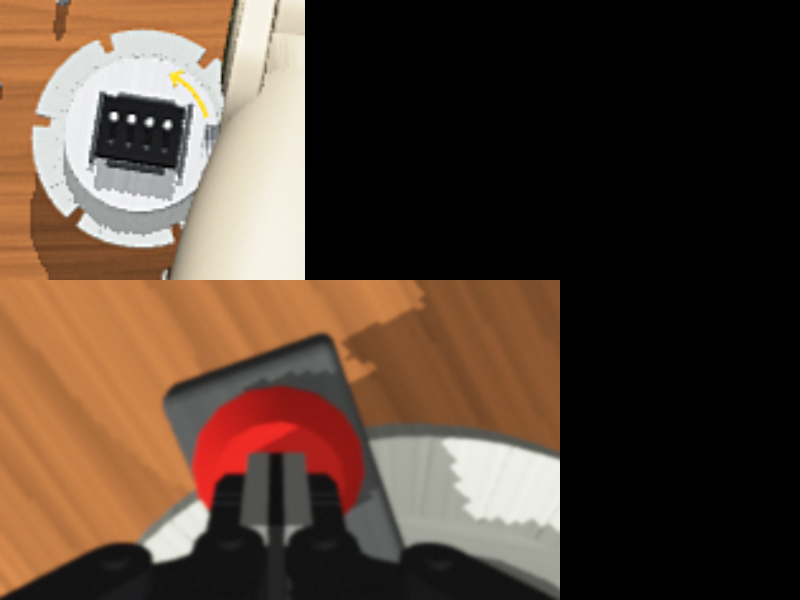

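The block turned 60.7° by the top view and the tip 60.2°, with the head still centred, so this is the notch. Lifting straight off.

>>> jog_arm:
  moves:
    - {"slide": [0,0,-3],"fingers": 1,"angular": [0,0,0]}
    - {"slide": [0,0,-6],"fingers": 1,"angular": [0,0,0]}
    - {"slide": [0,0,-9],"fingers": 1,"angular": [0,0,0]}
    - {"slide": [0,0,-9],"fingers": 1,"angular": [0,0,0]}

```text
clock: 6.83
tcp_pos: [0.5509, -0.0428, 0.1092]
orientation: [0.002, -0.497, 0.868, -0.001]
wrist_force: [1.5, 2.0, 5.5]
finger_gap: -0.0
grip_force: 2.5
```

The plunger followed the finger up to about 5 mm depth (5.5 N), so its key is entering the notch. Lifting clear.

>>> jog_arm:
  moves:
    - {"slide": [0,0,-4],"fingers": 1,"angular": [0,0,0]}
    - {"slide": [0,0,-9],"fingers": 1,"angular": [0,0,0]}
    - {"slide": [0,0,-25],"fingers": 1,"angular": [0,0,0]}
    - {"slide": [0,0,-50],"fingers": 1,"angular": [0,0,0]}
    - {"slide": [0,0,-85],"fingers": 1,"angular": [0,0,0]}
    - {"slide": [0,0,-120],"fingers": 1,"angular": [0,0,0]}
    - {"slide": [0,-40,-120],"fingers": 1,"angular": [0,0,0]}
    - {"slide": [0,-80,-120],"fingers": 1,"angular": [0,0,0]}
    - {"slide": [0,-80,-120],"fingers": 1,"angular": [0,0,0]}
    - {"slide": [0,-80,-120],"fingers": 1,"angular": [0,0,0]}

```text
clock: 7.67
tcp_pos: [0.6187, -0.0848, 0.2252]
orientation: [-0.001, -0.496, 0.868, 0.001]
wrist_force: [-0.4, 0.9, -0.9]
finger_gap: 0.0003
grip_force: 0.0
```

```bash
python3 - <<'E'
from h import *
print(get_state()["wrist_force"])
q=read_camera("scene"); t=read_camera("top")
for c,n in((t,"top"),(q,"scene")): print(n,[(r["point"],round(r["p"],2),atz(c,r["point"],.103)) for r in tip_of("plunger_top",c)[:1]])
o=np.zeros((400,800,3),np.uint8); o[:350,:400]=cv2.resize(cv2.cvtColor(q["color"],4)[140:280,220:380],(400,350)); o[:350,400:]=cv2.resize(cv2.cvtColor(t["color"],4)[150:290,220:380],(400,350))
cv2.imwrite("pics/s6.png",o)
E
```

```text
[-0.39704342  0.9115078  -0.8716881 ]
top [([281.7, 205.7], 0.4, array([0.57079449, 0.07146515, 0.103     ]))]
scene [([256.9, 201.4], 0.53, array([ 0.53273051, -0.04532799,  0.103     ]))]
```

View pics/s6.png

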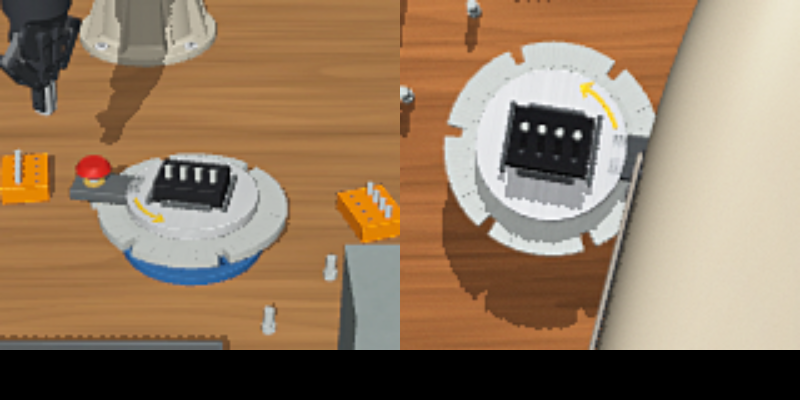

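The picture shows the head fully up at (93,170), with the brass stem visible as at the start. The arm is at the next notch, the block is seated, and the gripper is clear.

```bash
python3 -c "
from workcell import *
print(hand_in())"
```

```text
the job is handed in; nothing more can be done
None
```

I pressed the plunger and turned the table anticlockwise to the next notch, about 60° by both the fingertip path and the top camera. The plunger sprang fully out there with the workpiece still seated, and I handed the job in with the gripper clear after about 8 s.

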